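Tip the long lock plug out of a divided dish

ROBOT

A 7-joint arm with a two-finger parallel gripper is mounted at the origin on the work surface. World frame = base frame: x ahead of the robot, y to its left, z up, the work surface at z = 0. Lengths are in m, angles in rad, forces in N, time in s.
With the tool pointing down it reaches from about 0.425 to 0.925 m from the base axis. Payload 6.8 kg.
Tool frame: the origin (TCP) lies at the very end of the fingers, on their centre line; the grasp point (between the pads) lies 19 mm behind it; z points along the fingers, y is the line along which they close (so a half turn about z gives the same grasp; the last joint's range is limited). The gripper opens to 88 mm and grips with 3 to 60 N. Pads are 20 mm wide; open, the fingers measure 115 mm over their backs; the gripper's body (75 mm by 178 mm) begins 61 mm behind the grasp point.
Start: joints at [-1.285, 0.477, 0.022, 1.555, -0.011, 1.109, -0.083], TCP at [0.259, 0.623, 0.223] pointing down, gripper open.
Joint ranges: [-2.96, 2.96], [-0.34, 2.1], [-1.41, 1.46], [0.24, 2.44], [-1.37, 4.51], [0.17, 1.92], [-2.96, 2.96]. Speed limits (rad/s): [2.39, 2.39, 3.14, 3.14, 3.14, 3.14, 3.14].

INTERFACE

Orientations are given as a unit quaternion [w, x, y, z].
In Python, from workcell import r gives the robot as it stands. The module is installed in compiled form; this text tells all that it offers.
- The arm moves only by the tool servo_tool, never from a script. Its argument "steps" is a list of rows, each a list of 2 entries, a list of its own where there are three numbers: the shift along the tool's x, y, z in cm, then the turn about the tool's z in rad. A call has exactly 10 rows; each row is the pose to reach, as a shift and turn from the pose commanded when the call began, along the tool's axes at that moment; what a row does not reach only later rows make up. A row lasts 1/12 s, in which the tool goes at most 41.7 mm and 7.16 degrees, less where a joint would pass 70% of its speed; a pose out of reach is approached as far as the arm can. A call with a gripper value outside its range is refused whole. "grip" is the closure, from 0 (fully open) to 1 (shut), set as the call begins (left out, the last holds). The fingers move at their own pace and stop on an object; "newtons" is the grip in N (left out, the last holds). Time passes only in rows, so rows that repeat a pose let the fingers close, or fill a call up. It gives the time, the measured TCP pose, the force, the opening and the grip force at its end, in the units of the state.
- r.state(): the state, without advancing time (a new reading comes with each control period).
- r.get_image(name): name is "side" or "top"; returns a dict with "image" (480x640x3 uint8, red, green, blue), "range_z" (480x640 float32, m along the optical axis (not along the pixel's ray), 0 where there is no reading), "intrinsics" (3x3 intrinsics, pixels), "k1" (the pictures are not rectified: a ray, as slopes to the right and down, at radius r is drawn at 1 + k1 r^2 times it, then the intrinsics apply), "rvec" (rotation vector, rad) and "tvec" (3), from world to camera coordinates, as OpenCV has them. Camera axes: x right, y down, z forward; pixel columns grow to the right and rows downward; lengths in m; the calibration is good to about 2 mm. A picture is of the moment at which its call begins.
- r.sign_off(): hands the job in; it is judged then, once.
The state is a dict: "time_s": time; "q": joint angles; "joint_velocities": joint speeds; "joint_torque": joint torques, N m; "position": TCP position; "tcp_rot": TCP orientation; "ft_force": force on the tool from outside, world axes, zero at the start; "moment": the same for the moment, N m; "finger_gap": finger opening in m; "grasp_force": force on a finger pad.
Only numpy, scipy, OpenCV 4.12 (cv2) and the standard library are available. Lean on these libraries where they do the work, as an engineer would, in place of code of your own. Each camera call takes 0.05 s, during which the arm holds its last target. There are 200 camera calls.

TASK

Pick up the divided metal dish by its tab and, keeping it level, turn it until its divider runs along the long side of the grey tray. Then tip it over the tray towards the side that holds the longer brass plug, so that only that plug rolls out into the tray and the short one stays in the dish. Set the dish back down upright on the shelf, clear of the tray, and let go.

Things in the scene. Friction and masses are not known exactly. Their poses are not given: they have to be found in the camera images.
- dish: Aluminium dish, 96x120 mm. Origin: underside centre, z up. Divider along x, 10 mm thick, 32 high; its middle 50 mm rises as a 10 mm thick grip tab to 85 mm (hold its flat faces above 40 mm). Sections on +y and -y: floor rises outward at 18 deg from 6 mm high at the divider to 24 mm at the open lipless edge, y=+-60. End walls at x=+-47, 34 high. Tipped 35-40 deg about x, the low plug rolls out.
- long_plug: Long brass lock plug: cylinder 16 mm in diameter, 44 mm long, 75 g, five tiny dark pin holes. Origin at its centre, x along it. Starts lying against the divider in either section of the dish, its top 25 mm above the dish's underside. Tipped out, it lands some 20 to 60 mm beyond the edge. If the dish is level and moved smoothly both plugs stay put.
- short_plug: Short brass lock plug: cylinder 16 mm in diameter, 20 mm long, 34 g. Origin at its centre, x along it. Starts lying against the divider in the other section of the dish; the divider holds it there when the dish is tipped to the far side.
- tray: Open grey plastic parts tray, fixed to the shelf, 180 mm along its x axis (long side), 140 mm along its y axis, 35 mm high, walls and floor 4 mm thick. Origin: centre of its underside; z up.
There are look-alikes about, which are no part of the job. Several things have the shape of the tray; the one meant has the colours described above. There is more than one size of the dish; the job needs the larger.

How it is judged:
On the way, in this order (a step that is already met when the one before it is completed fails the run):
1. The dish is lifted clear of the shelf, level (within 11 degrees), with both plugs still in it, and its divider runs along the tray's long side within 20 degrees (height (world z) of dish above 0.03 m and angle between dish's own z axis and vertical below 0.2 rad and angle between the x axis of dish and the x axis of tray, either way round below 0.35 rad and x of long_plug in the frame of dish between -0.046 and 0.046 m and y of long_plug in the frame of dish between -0.062 and 0.062 m and z of long_plug in the frame of dish between 0 and 0.045 m and x of short_plug in the frame of dish between -0.046 and 0.046 m and y of short_plug in the frame of dish between -0.062 and 0.062 m and z of short_plug in the frame of dish between 0 and 0.045 m), for 0.1 s.
2. The dish is tipped by more than 17 degrees above or beside the tray (its centre within 200 mm of the tray's, seen from above), the short plug still in it (angle between dish's own z axis and vertical above 0.3 rad and horizontal distance between dish and tray below 0.2 m and height (world z) of dish above 0.02 m and x of short_plug in the frame of dish between -0.046 and 0.046 m and y of short_plug in the frame of dish between -0.062 and 0.062 m and z of short_plug in the frame of dish between 0 and 0.045 m).
3. The long plug lies in the tray, the short one still in the lifted dish (x of long_plug in the frame of tray between -0.087 and 0.087 m and y of long_plug in the frame of tray between -0.067 and 0.067 m and z of long_plug in the frame of tray between 0 and 0.04 m and x of short_plug in the frame of dish between -0.046 and 0.046 m and y of short_plug in the frame of dish between -0.062 and 0.062 m and z of short_plug in the frame of dish between 0 and 0.045 m and height (world z) of dish above 0.01 m), for 0.05 s.
At the end, for the whole second after the job is handed in: The long plug lies inside the tray, the short plug in the dish; the dish stands upright (within 6 degrees) on the shelf beside the tray (not in it), and all three are at rest (x of long_plug in the frame of tray between -0.087 and 0.087 m and y of long_plug in the frame of tray between -0.067 and 0.067 m and z of long_plug in the frame of tray between 0 and 0.04 m and x of short_plug in the frame of dish between -0.046 and 0.046 m and y of short_plug in the frame of dish between -0.062 and 0.062 m and z of short_plug in the frame of dish between 0 and 0.045 m and height (world z) of dish below 0.01 m and angle between dish's own z axis and vertical below 0.1 rad and horizontal distance between dish and tray above 0.1 m and linear speed of dish below 0.02 m/s and linear speed of each of long_plug, short_plug below 0.05 m/s); the robot touches nothing.
It fails at once if The short plug leaves the dish (more than 90 mm from the dish's origin) (distance between short_plug and dish above 0.09 m).
It fails at once if The dish is dropped: let go while its underside is more than 40 mm above the shelf (height (world z) of dish above 0.04 m and contact force between the fingers and dish below 0.05 N).
It also fails if it takes over 61 s, if anything falls off the work surface, if the arm or the gripper's body presses on something with over 40 N, if the wrist force passes 120 N, or if a joint passes its speed limit or range.

## Working session

There is one attempt and no reset: what is moved stays moved. The work goes in short steps, Python scripts to look and compute and a tool call to move; the robot and the scene stay as the last step left them, time stands still between calls to the robot, and variables do not carry over. Pictures are saved under pics/ and viewed, at most 10 in all, crops included, and the job is handed in when it is done.

Besides the shell and the picture viewer there is one more tool, called after "Call:" by a JSON object that holds its "name" and its "arguments". servo_tool: Moves the arm, as the interface text tells. Its arguments: {"type":"object","properties":{"steps":{"type":"array"},"grip":{"type":"number"},"newtons":{"type":"number"}},"required":["steps"]}

```bash
mkdir -p pics
python3 - <<'E'
from workcell import r
import cv2,numpy as np
s=r.state(); print(s)
for n in("top","side"):
    d=r.get_image(n); np.savez(f"{n}0.npz",**d); cv2.imwrite(f"pics/{n}0.png",d["image"][...,::-1])
    print(n,d["intrinsics"],d["k1"],d["rvec"],d["tvec"])
E
```

```text
{'time_s': 0.0, 'q': array([-1.28509953,  0.47779048,  0.02235685,  1.55645627, -0.01153057,
        1.10928701, -0.08312719]), 'joint_velocities': array([-0.00054485, -0.000246  , -0.00086406, -0.00149901, -0.00019453,
        0.000766  , -0.00153742]), 'joint_torque': array([ 4.91953706e-04, -5.82841122e+01,  1.53503548e+00, -2.72608906e+01,
       -5.42204047e-02,  1.67289289e-02,  1.75813448e-04]), 'position': array([0.25877919, 0.62276782, 0.22168647]), 'tcp_rot': array([-1.20530560e-04,  1.95645431e-01,  9.80674280e-01, -8.98454349e-04]), 'ft_force': array([-0.76479692,  0.48708177,  0.39783366]), 'moment': array([0.02182854, 0.03832019, 0.00114016]), 'grasp_force': 0.0, 'finger_gap': 0.08770304685262104}
top [[447.3879372    0.         320.92531196]
 [  0.         447.3879372  238.09706148]
 [  0.           0.           1.        ]] 0.03104140203491105 [ 2.20774894 -2.18480695  0.08624368] [0.07254052 0.49599697 0.87344745]
side [[553.33564867   0.         322.34911227]
 [  0.         553.33564867 239.37787239]
 [  0.           0.           1.        ]] -0.12883939643134978 [ 2.33106111 -0.33544117  0.16059212] [-0.43833082  0.19156741  1.05932169]
```

View pics/top0.png

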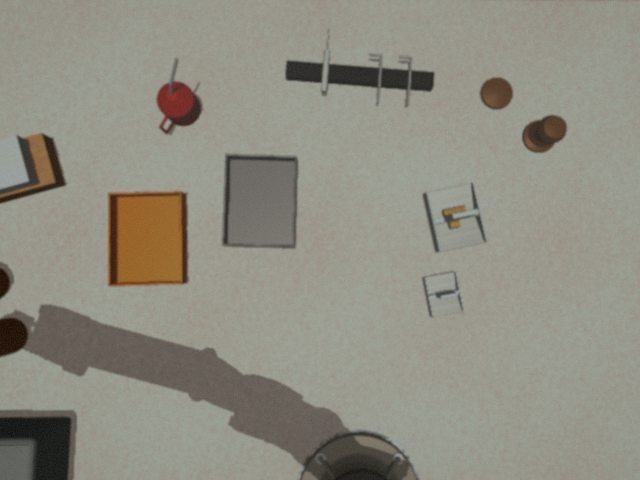

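View pics/side0.png

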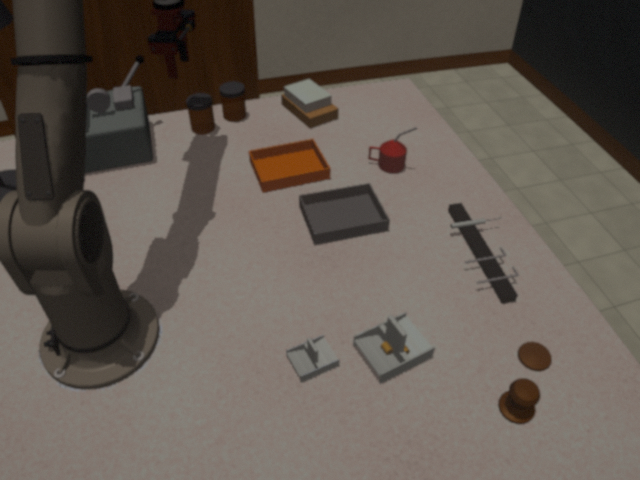

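```bash
cat > h.py <<'E'
import cv2,numpy as np
def cloud(d):
    K=d["intrinsics"];k=float(d["k1"]);R=cv2.Rodrigues(d["rvec"])[0]
    v,u=np.mgrid[:480,:640].astype(np.float64)
    p=cv2.undistortPoints(np.stack([u,v],-1).reshape(-1,1,2),K,np.array([k,0,0,0,0.])).reshape(480,640,2)
    z=d["range_z"].astype(float)
    c=np.dstack([p*z[...,None],z])
    return (c-d["tvec"])@R
def rect(m):
    c,s,a=cv2.minAreaRect(m.astype(np.float32)); return np.array(cv2.boxPoints((c,s,a))),c,s,a
E
python3 - <<'E'
from h import *
T=np.load("top0.npz");P=cloud(T);im=T["image"]
def reg(a,b,c,d,zlo,zhi=.2):
    Q=P[b:d,a:c].reshape(-1,3);return Q[(Q[:,2]>zlo)&(Q[:,2]<zhi)]
print("table z",np.median(P[300:400,500:600,2]))
for n,b in dict(tray=(210,140,310,260),dish=(410,170,500,265),orange=(95,180,200,295),small=(415,265,475,325)).items():
    m=reg(*b,.012); bx,c,s,a=rect(m[:,:2]); print(n,np.round(bx,3).tolist(),np.round(c,4),np.round(s,3),round(a,1),m[:,2].max())
t=reg(410,170,500,265,.06);print("tab",len(t),rect(t[:,:2])[1:],t[:,2].max())
h=cv2.cvtColor(im,cv2.COLOR_RGB2HSV);br=(h[...,1]>110);br[:170]=0;br[265:]=0;br[:,:410]=0;br[:,500:]=0
n,l,st,ce=cv2.connectedComponentsWithStats(br.astype(np.uint8))
for i in range(1,n):
    if st[i,4]>5: q=P[l==i];print(st[i],q.mean(0).round(3),q.min(0).round(3),q.max(0).round(3))
cv2.imwrite("pics/dz.png",np.vstack([cv2.resize(im[170:265,400:510,::-1],None,fx=5,fy=5,interpolation=3)]))
E
```

```text
table z -0.00032658787178761604
tray [[0.4749999940395355, 0.13099999725818634], [0.6570000052452087, 0.12800000607967377], [0.6600000262260437, 0.26899999380111694], [0.47699999809265137, 0.2720000147819519]] [0.5673 0.2   ] [0.141 0.182] 89.2 0.03950492035437955
dish [[0.4690000116825104, -0.15199999511241913], [0.48899999260902405, -0.24699999392032623], [0.6100000143051147, -0.22100000083446503], [0.5899999737739563, -0.12600000202655792]] [ 0.5397 -0.1865] [0.124 0.097] 12.1 0.0881027836828454
orange [[0.39800000190734863, 0.48399999737739563], [0.40299999713897705, 0.34299999475479126], [0.5839999914169312, 0.3490000069141388], [0.5789999961853027, 0.49000000953674316]] [0.491  0.4165] [0.181 0.141] 2.0 0.04035818810106143
small [[0.34200000762939453, -0.14000000059604645], [0.3540000021457672, -0.20399999618530273], [0.4320000112056732, -0.1889999955892563], [0.41999998688697815, -0.125]] [ 0.387  -0.1645] [0.08  0.065] 10.6 0.05845085349604885
tab 182 ((0.5386001467704773, -0.18637715280056), (0.01181685272604227, 0.049484118819236755), 14.999850273132324) 0.0881027836828454
[443 207  22   9  91] [ 0.553 -0.183  0.024] [ 0.543 -0.205  0.02 ] [ 0.56  -0.164  0.028]
[449 220  11   8  59] [ 0.526 -0.185  0.024] [ 0.519 -0.195  0.018] [ 0.534 -0.176  0.028]
```

View pics/dz.png

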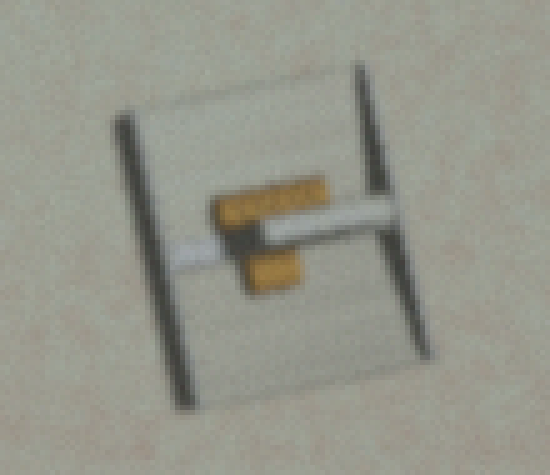

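Call:
{"name": "servo_tool", "arguments": {"steps": [[[-2.3,-2.55,0],0.1],[[-4.6,-5.1,0],0.2],[[-6.9,-7.65,0],0.3],[[-9.2,-10.2,0],0.4],[[-11.5,-12.8,0],0.5],[[-13.8,-15.3,0],0.6],[[-16.1,-17.9,0],0.7],[[-18.4,-20.4,0],0.8],[[-20.7,-23,0],0.9],[[-23,-25.5,0],1.0]], "grip": 0, "newtons": 30}}

```text
time_s: 0.93
position: [0.3736, 0.2977, 0.2225]
tcp_rot: [-0.0, 0.644, 0.765, -0.0]
ft_force: [0.1, -0.4, -0.0]
finger_gap: 0.0879
grasp_force: 0.0
```

```bash
cat >> h.py <<'E'
def go(s,x,y,z,yaw):
    """shift (cm, tool axes) and tool-z turn to put the TCP at x,y,z with tool y at yaw deg (mod 180)"""
    from scipy.spatial.transform import Rotation as Ro
    R=Ro.from_quat(np.roll(s["tcp_rot"],-1)).as_matrix()
    now=np.degrees(np.arctan2(R[1,1],R[0,1])); dy=(yaw-now+90)%180-90
    print("pos",s["position"].round(4),"tooly",now.round(2),"tilt",np.degrees(np.arccos(-R[2,2])).round(2),"gap",round(s["finger_gap"],4),"F",s["ft_force"].round(1),"g",s["grasp_force"],"t",s["time_s"])
    print("shift cm",(100*R.T@(np.array([x,y,z])-s["position"])).round(2),"turn",-np.radians(dy).round(3),"alt",(-np.radians(dy-180)).round(3))
E
cat > g.py <<'E'
import sys;from h import *;from workcell import r
go(r.state(),*map(float,sys.argv[1:5]))
E
python3 g.py .539 -.1865 .2 -77.8
```

```text
pos [0.3736 0.2977 0.2225] tooly 9.86 tilt 0.03 gap 0.0879 F [ 0.1 -0.4 -0. ] g 0.0 t 0.9333
shift cm [-50.54   8.01   2.25] turn 1.53 alt 4.672
```

Run:
```python
import cv2,numpy as np
d=np.load("side0.npz")["image"];cv2.imwrite("pics/sz.png",cv2.resize(d[300:390,340:445,::-1],None,fx=6,fy=6,interpolation=3))
```

```text
(no output)
```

View pics/sz.png

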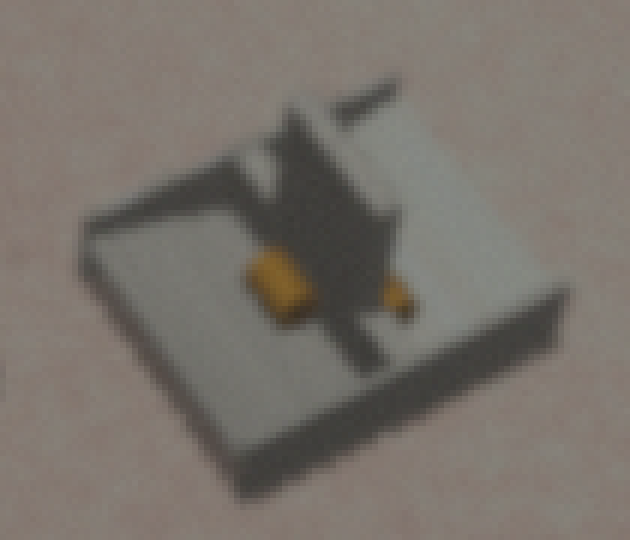

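Call:
{"name": "servo_tool", "arguments": {"steps": [[[-2.7,0.4,0],0.08],[[-5.4,0.8,0],0.16],[[-8.1,1.2,0],0.24],[[-10.8,1.6,0],0.32],[[-13.5,2.0,0],0.4],[[-16.2,2.4,0],0.48],[[-18.9,2.8,0],0.56],[[-21.6,3.2,0],0.64],[[-24.3,3.6,0],0.72],[[-27,4.0,0],0.8]]}}

```text
time_s: 1.77
position: [0.4604, 0.0395, 0.2226]
tcp_rot: [-0.0, 0.891, 0.455, -0.0]
ft_force: [-0.4, -0.1, -0.1]
finger_gap: 0.0874
grasp_force: 0.0
```

```bash
python3 g.py .539 -.1865 .15 -77.8
```

```text
pos [0.4604 0.0395 0.2226] tooly -35.92 tilt 0.02 gap 0.0874 F [-0.4 -0.1 -0.1] g 0.0 t 1.7667
shift cm [-13.69  19.63   7.25] turn 0.731 alt 3.873
```

Call:
{"name": "servo_tool", "arguments": {"steps": [[[-1.7,2.4,0],0.09],[[-3.4,4.8,0],0.18],[[-5.1,7.2,0],0.27],[[-6.8,9.6,0],0.36],[[-8.5,12,0.5],0.45],[[-10.2,14.4,1.5],0.54],[[-11.9,16.8,3],0.63],[[-13.2,18.9,5],0.7],[[-13.69,19.63,7],0.731],[[-13.69,19.63,7.25],0.731]]}}

```text
time_s: 2.6
position: [0.5381, -0.1868, 0.147]
tcp_rot: [0.0, 0.994, 0.106, -0.003]
ft_force: [-0.5, 0.8, -0.2]
finger_gap: 0.0879
grasp_force: 0.0
```

```bash
python3 g.py .539 -.1865 .046 -77.8
python3 - <<'E'
from h import *;from workcell import r
d=r.get_image("side");cv2.imwrite("pics/s1.png",cv2.resize(d["image"][200:400,300:500,::-1],None,fx=3,fy=3,interpolation=3))
E
```

```text
pos [ 0.5381 -0.1868  0.147 ] tooly -77.84 tilt 0.3 gap 0.0879 F [-0.5  0.8 -0.2] g 0.0 t 2.6
shift cm [ 1.50e-01 -1.00e-02  1.01e+01] turn -0.001 alt 3.141
```

View pics/s1.png

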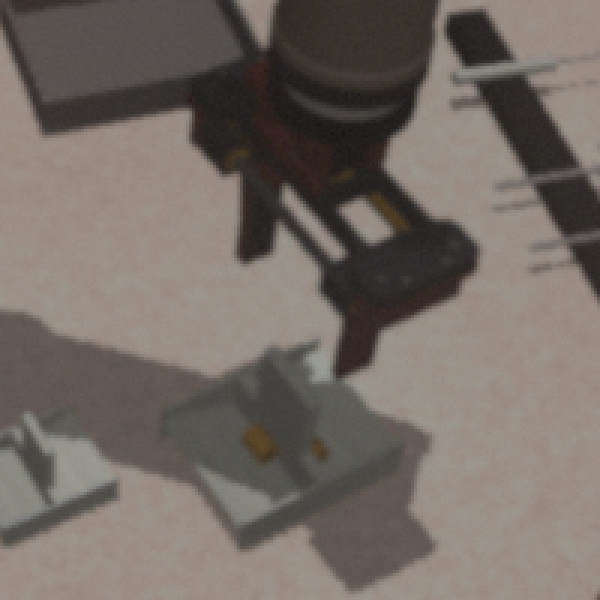

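Call:
{"name": "servo_tool", "arguments": {"steps": [[[0,0,1],0],[[0,0,2.5],0],[[0,0,4],0],[[0,0,5.5],0],[[0,0,7],0],[[0,0,8.3],0],[[0,0,9.4],0],[[0,0,10.2],0],[[0,0,10.4],0],[[0,0,10.4],0]]}}

```text
time_s: 3.48
position: [0.5399, -0.1847, 0.0459]
tcp_rot: [-0.0, 0.994, 0.108, -0.0]
ft_force: [-0.1, 0.3, 0.2]
finger_gap: 0.0875
grasp_force: 0.0
```

Call:
{"name": "servo_tool", "arguments": {"steps": [[[0,0,0],0],[[0,0,0],0],[[0,0,0],0],[[0,0,0],0],[[0,0,0],0],[[0,0,0],0],[[0,0,0],0],[[0,0,0],0],[[0,0,0],0],[[0,0,0],0]], "grip": 1, "newtons": 25}}

```text
time_s: 4.32
position: [0.5402, -0.1852, 0.0464]
tcp_rot: [0.0, 0.994, 0.108, 0.0]
ft_force: [0.6, -2.7, 1.5]
finger_gap: 0.0495
grasp_force: 25.0
```

Call:
{"name": "servo_tool", "arguments": {"steps": [[[0,0,-0.1],0],[[0,0,-0.4],0],[[0,0,-0.9],0],[[0,0,-1.6],0],[[0,0,-2.4],0],[[0,0,-3.2],0],[[0,0,-4],0],[[0,0,-4.6],0],[[0,0,-4.9],0],[[0,0,-5],0]]}}

```text
time_s: 5.15
position: [0.5404, -0.1849, 0.097]
tcp_rot: [0.0, 0.994, 0.108, 0.001]
ft_force: [0.1, 0.1, -3.0]
finger_gap: 0.0497
grasp_force: 25.0
```

```bash
python3 g.py .567 .0 .12 0;python3 - <<'E'
from h import *;from workcell import r
d=r.get_image("side");cv2.imwrite("pics/s2.png",cv2.resize(d["image"][200:400,300:500,::-1],None,fx=3,fy=3,interpolation=3))
E
```

```text
pos [ 0.5404 -0.1849  0.097 ] tooly -77.57 tilt 0.07 gap 0.0497 F [ 0.1  0.1 -3. ] g 24.999440610408783 t 5.15
shift cm [  6.58 -17.48  -2.3 ] turn -1.354 alt 1.788
```

View pics/s2.png

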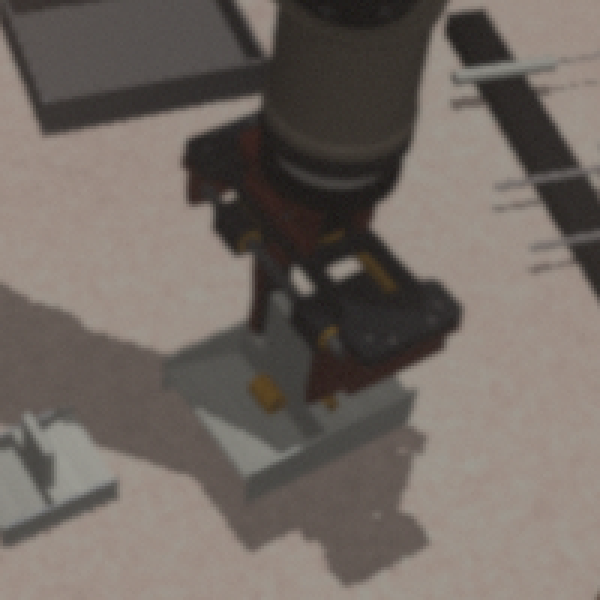

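Call:
{"name": "servo_tool", "arguments": {"steps": [[[0.05,-0.16,0],-0.01],[[0.2,-0.6,-0.1],-0.04],[[0.45,-1.3,-0.2],-0.08],[[0.77,-2.2,-0.4],-0.14],[[1.16,-3.3,-0.6],-0.21],[[1.6,-4.6,-0.8],-0.29],[[2.1,-6.0,-1.0],-0.38],[[2.6,-7.5,-1.2],-0.47],[[3.15,-9.1,-1.4],-0.57],[[3.7,-10.7,-1.5],-0.67]]}}

```text
time_s: 6.03
position: [0.5531, -0.0709, 0.1112]
tcp_rot: [-0.0, 0.902, 0.432, -0.0]
ft_force: [1.2, 0.6, -4.1]
finger_gap: 0.0498
grasp_force: 25.0
```

```bash
python3 g.py .567 .04 .115 -0.9
```

```text
pos [ 0.5531 -0.0709  0.1112] tooly -38.76 tilt 0.01 gap 0.0498 F [ 1.2  0.6 -4.1] g 24.996855854988098 t 6.0333
shift cm [ 9.52 -5.86 -0.37] turn -0.661 alt 2.481
```

Call:
{"name": "servo_tool", "arguments": {"steps": [[[1.4,-0.88,0],-0.1],[[2.8,-1.73,0],-0.2],[[4.15,-2.55,0],-0.29],[[5.4,-3.33,0],-0.375],[[6.55,-4.0,0],-0.455],[[7.54,-4.64,0],-0.525],[[8.36,-5.15,0],-0.58],[[9.0,-5.53,0],-0.625],[[9.38,-5.77,0],-0.65],[[9.52,-5.86,0],-0.66]]}}

```text
time_s: 6.87
position: [0.5677, 0.0399, 0.111]
tcp_rot: [-0.0, 0.714, 0.7, 0.0]
ft_force: [0.1, -0.0, -4.4]
finger_gap: 0.05
grasp_force: 25.0
```

```bash
cat > meas.py <<'E'
import sys;from h import *;from workcell import r
d=r.get_image("top");P=cloud(d);cv2.imwrite(f"pics/{sys.argv[1]}.png",cv2.resize(d["image"][120:280,200:440,::-1],None,fx=3,fy=3,interpolation=3))
e=r.get_image("side");cv2.imwrite(f"pics/{sys.argv[1]}s.png",cv2.resize(e["image"][150:330,270:480,::-1],None,fx=3,fy=3,interpolation=3))
E
python3 meas.py a; python3 g.py .567 .05 .066 -0.9
```

```text
pos [0.5677 0.0387 0.111 ] tooly -1.34 tilt 0.02 gap 0.0496 F [ 0.4 -0.5 -3.7] g 24.999270737171173 t 6.9667
shift cm [ 1.13 -0.09  4.5 ] turn -0.008 alt 3.134
```

View pics/as.png

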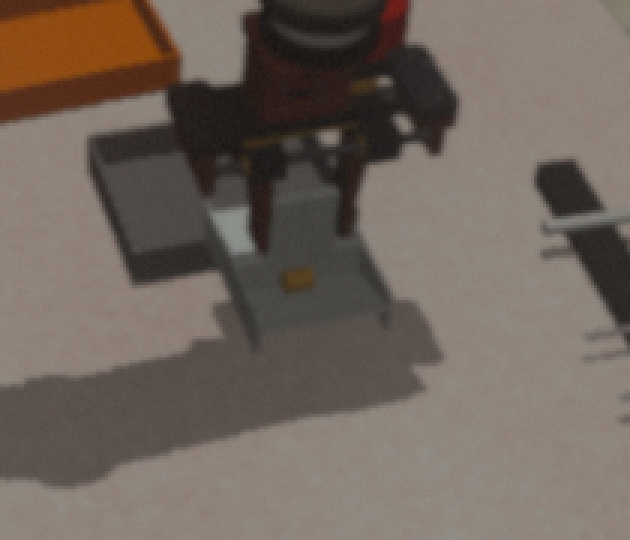

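Call:
{"name": "servo_tool", "arguments": {"steps": [[[0.05,0,0.1],0],[[0.2,0,0.4],0],[[0.5,0,0.9],-0.01],[[0.8,0,1.5],-0.01],[[1.2,0,2.2],-0.01],[[1.55,0,2.8],-0.01],[[1.85,0,3.4],-0.01],[[2.05,0,3.75],-0.01],[[2.15,0,3.95],-0.01],[[2.2,0,4.0],-0.01]]}}

```text
time_s: 7.8
position: [0.5682, 0.0606, 0.0706]
tcp_rot: [-0.0, 0.712, 0.702, -0.0]
ft_force: [-0.1, -0.1, -3.8]
finger_gap: 0.0501
grasp_force: 25.0
```

```bash
python3 g.py .567 .0675 .071 -0.9
```

```text
pos [0.5682 0.0606 0.0706] tooly -0.79 tilt 0.04 gap 0.0501 F [-0.1 -0.1 -3.8] g 24.999397695064545 t 7.8
shift cm [ 0.69 -0.13 -0.04] turn 0.002 alt 3.144
```

Call:
{"name": "servo_tool", "arguments": {"steps": [[[0.2,0,0],0],[[0.5,0,0],0],[[0.8,0,0],0],[[1.0,0,-0.2],0],[[1.25,0,-0.45],0],[[1.5,0,-0.65],0],[[1.75,0,-0.85],0],[[1.95,0,-1.0],0],[[2.15,0,-1.15],0],[[2.15,0,-1.15],0]]}}

```text
time_s: 8.63
position: [0.5685, 0.0821, 0.0829]
tcp_rot: [-0.0, 0.712, 0.702, -0.0]
ft_force: [-1.5, -4.9, -3.1]
finger_gap: 0.0496
grasp_force: 25.0
```

```bash
python3 meas.py b; python3 g.py .567 .1 .09 -0.9
```

```text
pos [0.5686 0.082  0.0828] tooly -0.8 tilt 0.02 gap 0.0497 F [-1.7 -4.1 -2.3] g 24.999612271785736 t 8.7333
shift cm [ 1.8  -0.18 -0.72] turn 0.002 alt 3.143
```

View pics/bs.png

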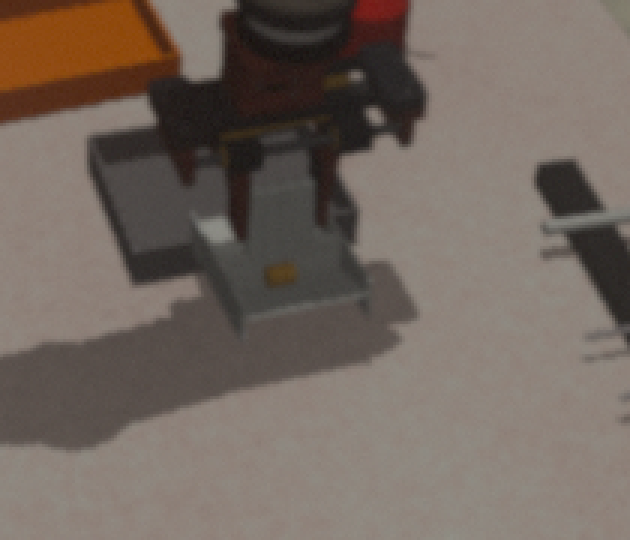

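Call:
{"name": "servo_tool", "arguments": {"steps": [[[0.45,0,-0.3],0],[[0.94,0,-0.62],0],[[1.4,0,-0.85],0],[[1.85,0,-1.02],0],[[2.25,0,-1.17],0],[[2.65,0,-1.28],0],[[3.05,0,-1.37],0],[[3.36,0,-1.43],0],[[3.5,0,-1.45],0],[[3.5,0,-1.45],0]]}}

```text
time_s: 9.57
position: [0.5693, 0.1176, 0.0974]
tcp_rot: [-0.0, 0.712, 0.702, 0.0]
ft_force: [-1.7, -2.5, 0.3]
finger_gap: 0.0499
grasp_force: 25.0
```

```bash
python3 meas.py c; python3 g.py .567 .1 .09 -0.9
python3 - <<'E'
import cv2,numpy as np
a=cv2.imread("pics/c.png");b=cv2.imread("pics/cs.png")
a=cv2.resize(a,(570,380))[:, :330];b=cv2.resize(b,(443,380));cv2.imwrite("pics/cc.png",np.hstack([a,b]))
E
```

```text
pos [0.5693 0.1173 0.0974] tooly -0.8 tilt 0.04 gap 0.0499 F [-1.6 -3.3  0.1] g 24.997774064540863 t 9.6667
shift cm [-1.73 -0.21  0.74] turn 0.002 alt 3.143
```

View pics/cc.png

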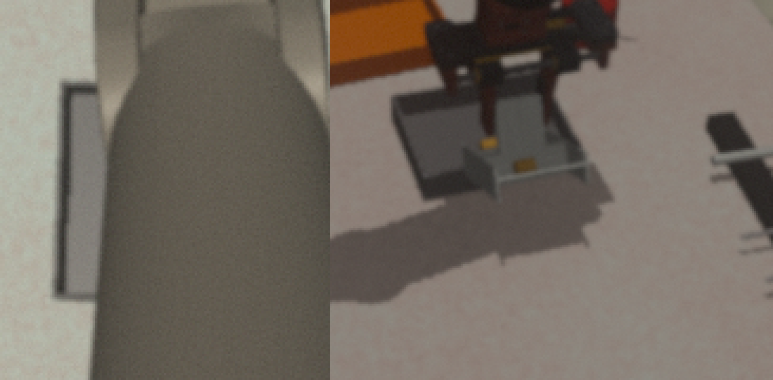

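Call:
{"name": "servo_tool", "arguments": {"steps": [[[0.2,0,-0.05],0],[[0.3,0,-0.05],0],[[0.3,0,-0.05],0],[[0.3,0,-0.05],0],[[0.3,0,-0.05],0],[[0.3,0,-0.05],0],[[0.3,0,-0.05],0],[[0.3,0,-0.05],0],[[0.3,0,-0.05],0],[[0.3,0,-0.05],0]]}}

```text
time_s: 10.5
position: [0.5693, 0.1199, 0.0977]
tcp_rot: [0.0, 0.712, 0.702, 0.0]
ft_force: [-0.6, -3.0, 1.0]
finger_gap: 0.0497
grasp_force: 25.0
```

```bash
cat > brass.py <<'E'
from h import *;from workcell import r
for n in("top","side"):
    d=r.get_image(n);P=cloud(d);h=cv2.cvtColor(d["image"],cv2.COLOR_RGB2HSV)
    m=(h[...,0]>8)&(h[...,0]<28)&(h[...,1]>120)&(h[...,2]>50)&(P[...,0]>.4)&(P[...,0]<.72)&(P[...,1]>-.4)&(P[...,1]<.29)&(P[...,2]<.15)
    c,l,st,ce=cv2.connectedComponentsWithStats(m.astype(np.uint8))
    for i in range(1,c):
        if st[i,4]>5:q=P[l==i];print(n,st[i].tolist(),np.median(q,0).round(3),np.ptp(q,0).round(3))
go(r.state(),.567,.05,.1,-.9)
E
python3 brass.py
```

```text
top [544, 121, 21, 18, 207] [ 0.707 -0.366  0.065] [0.032 0.041 0.011]
top [535, 147, 10, 4, 16] [ 0.682 -0.364  0.007] [0.006 0.018 0.008]
top [240, 189, 2, 17, 26] [0.578 0.239 0.019] [0.032 0.003 0.007]
side [332, 201, 10, 8, 60] [0.561 0.229 0.016] [0.043 0.132 0.114]
side [358, 225, 9, 5, 32] [0.565 0.07  0.088] [0.017 0.008 0.01 ]
side [500, 380, 37, 43, 769] [ 0.698 -0.371  0.061] [0.042 0.062 0.067]
pos [0.5693 0.1199 0.0977] tooly -0.81 tilt 0.01 gap 0.0495 F [-0.8 -4.4  1. ] g 24.998235404491425 t 10.6
shift cm [-6.99 -0.13 -0.23] turn 0.002 alt 3.143
```

Call:
{"name": "servo_tool", "arguments": {"steps": [[[-0.1,0,0],0],[[-0.5,0,0],0],[[-1.2,0,-0.2],0],[[-2.2,0,-0.4],0],[[-3.4,0,-0.5],0],[[-4.8,0,-0.5],0],[[-6.2,0,-0.5],0],[[-7.6,0,-0.5],0],[[-9.0,0,-0.5],0],[[-10.4,0,-0.5],0]]}}

```text
time_s: 11.43
position: [0.5675, 0.0138, 0.1026]
tcp_rot: [0.0, 0.712, 0.702, -0.0]
ft_force: [0.2, 0.3, -3.1]
finger_gap: 0.0495
grasp_force: 25.0
```

Call:
{"name": "servo_tool", "arguments": {"steps": [[[-1.4,0,0],0],[[-2.7,0,0],0],[[-3.8,0,0],0],[[-4.8,0,0],0],[[-5.6,0,0],0],[[-6.2,0,0],0],[[-6.6,0,0],0],[[-6.9,0,0],0],[[-7,0,0],0],[[-7,0,0],0]]}}

```text
time_s: 12.27
position: [0.5668, -0.0539, 0.1026]
tcp_rot: [-0.0, 0.712, 0.702, 0.0]
ft_force: [-0.6, 1.3, -2.9]
finger_gap: 0.05
grasp_force: 25.0
```

```bash
python3 brass.py
python3 - <<'E'
from h import *;from workcell import r
d=r.get_image("side");P=cloud(d);Q=P.reshape(-1,3)
m=(Q[:,2]>.015)&(Q[:,2]<.13)&(Q[:,0]>.5)&(Q[:,0]<.64)&(Q[:,1]>-.16)&(Q[:,1]<.1)
q=Q[m];
for a in np.arange(-.16,.1,.01):
    s=q[(q[:,1]>=a)&(q[:,1]<a+.01)]
    if len(s)>5:print(round(a,2),len(s),np.percentile(s[:,2],[2,50,90]).round(3))
cv2.imwrite("pics/d.png",cv2.resize(d["image"][180:360,300:480,::-1],None,fx=3,fy=3,interpolation=3))
E
```

```text
top [544, 121, 21, 17, 265] [ 0.706 -0.363  0.065] [0.031 0.038 0.01 ]
top [524, 131, 4, 8, 26] [ 0.711 -0.337  0.007] [0.016 0.008 0.008]
top [530, 144, 21, 7, 60] [ 0.684 -0.365  0.007] [0.012 0.042 0.009]
top [240, 189, 7, 21, 123] [0.571 0.233 0.019] [0.04  0.012 0.01 ]
side [332, 200, 18, 8, 105] [0.572 0.229 0.017] [0.044 0.034 0.023]
side [387, 283, 10, 7, 55] [ 0.562 -0.104  0.092] [0.017 0.012 0.009]
side [500, 380, 38, 43, 831] [ 0.698 -0.372  0.059] [0.042 0.063 0.068]
pos [ 0.5668 -0.0534  0.1026] tooly -0.76 tilt 0.02 gap 0.0493 F [ 0.3 -0.  -3.1] g 24.999589025974274 t 12.3667
shift cm [10.34 -0.12  0.27] turn 0.003 alt 3.144
-0.15 43 [0.092 0.1   0.114]
-0.14 168 [0.088 0.113 0.117]
-0.13 100 [0.083 0.103 0.118]
-0.12 93 [0.075 0.094 0.112]
-0.11 168 [0.073 0.09  0.103]
-0.1 274 [0.07  0.081 0.093]
-0.09 373 [0.067 0.093 0.101]
-0.08 309 [0.063 0.11  0.12 ]
-0.07 263 [0.056 0.122 0.129]
-0.06 74 [0.045 0.07  0.118]
-0.05 89 [0.041 0.059 0.116]
-0.04 43 [0.052 0.056 0.065]
```

Call:
{"name": "servo_tool", "arguments": {"steps": [[[0,0,0.1],0],[[0,0,0.4],0],[[0,0,0.8],0],[[0,0,1.2],0],[[0,0,1.6],0],[[0,0,2.0],0],[[0,0,2.4],0],[[0,0,2.8],0],[[0,0,3.1],0],[[0,0,3.3],0]]}}

```text
time_s: 13.25
position: [0.5666, -0.0541, 0.0691]
tcp_rot: [-0.0, 0.712, 0.702, -0.0]
ft_force: [-0.1, -0.1, -3.5]
finger_gap: 0.05
grasp_force: 25.0
```

Call:
{"name": "servo_tool", "arguments": {"steps": [[[-0.3,0,0.15],0],[[-0.75,0,0.25],0],[[-1.15,0,0.32],0],[[-1.55,0,0.4],0],[[-1.9,0,0.48],0],[[-2.3,0,0.6],0],[[-2.65,0,0.74],0],[[-3.0,0,0.88],0],[[-3.35,0,1.04],0],[[-3.7,0,1.22],0]], "newtons": 12}}

```text
time_s: 14.08
position: [0.5665, -0.0916, 0.0575]
tcp_rot: [0.0, 0.712, 0.702, 0.0]
ft_force: [-0.3, -0.9, 0.5]
finger_gap: 0.0499
grasp_force: 12.0
```

```bash
python3 brass.py
```

```text
top [543, 121, 22, 18, 279] [ 0.706 -0.363  0.065] [0.032 0.039 0.01 ]
top [536, 145, 15, 6, 44] [ 0.684 -0.369  0.008] [0.01  0.029 0.006]
top [240, 189, 7, 21, 120] [0.571 0.233 0.019] [0.041 0.011 0.01 ]
side [332, 200, 18, 9, 105] [0.572 0.23  0.017] [0.044 0.031 0.019]
side [388, 310, 9, 7, 54] [ 0.562 -0.124  0.034] [0.019 0.014 0.01 ]
side [500, 380, 38, 43, 877] [ 0.698 -0.372  0.058] [0.042 0.061 0.068]
pos [ 0.5663 -0.0921  0.0573] tooly -0.86 tilt 0.04 gap 0.0498 F [ 0.  -1.1 -1.8] g 11.999670267105103 t 14.1833
shift cm [14.2  -0.14 -4.28] turn 0.001 alt 3.142
```

Call:
{"name": "servo_tool", "arguments": {"steps": [[[-0.35,0,0.18],0],[[-0.65,0,0.37],0],[[-0.95,0,0.57],0],[[-1.2,0,0.75],0],[[-1.45,0,0.92],0],[[-1.6,0,1.05],0],[[-1.75,0,1.14],0],[[-1.85,0,1.2],0],[[-1.85,0,1.2],0],[[-1.85,0,1.2],0]]}}

```text
time_s: 15.02
position: [0.5662, -0.1074, 0.0464]
tcp_rot: [-0.001, 0.712, 0.703, 0.001]
ft_force: [-4.2, 5.8, 13.7]
finger_gap: 0.0501
grasp_force: 12.0
```

```bash
python3 brass.py|tail -4
python3 - <<'E'
from h import *;from workcell import r
d=r.get_image("side");P=cloud(d);Q=P.reshape(-1,3)
m=(Q[:,2]>.01)&(Q[:,2]<.13)&(Q[:,0]>.5)&(Q[:,0]<.64)&(Q[:,1]>-.2)&(Q[:,1]<.0)
q=Q[m]
for a in np.arange(-.2,.0,.01):
    s=q[(q[:,1]>=a)&(q[:,1]<a+.01)]
    if len(s)>5:print(round(a,2),len(s),np.percentile(s[:,2],[2,50,90]).round(3))
cv2.imwrite("pics/e.png",cv2.resize(d["image"][200:360,300:480,::-1],None,fx=4,fy=3.7,interpolation=3))
E
```

```text
side [388, 315, 10, 7, 53] [ 0.562 -0.128  0.023] [0.019 0.012 0.009]
side [500, 380, 38, 43, 898] [ 0.698 -0.373  0.057] [0.042 0.063 0.067]
pos [ 0.5661 -0.1074  0.0464] tooly -0.72 tilt 0.17 gap 0.0498 F [-4.1  6.7 13.9] g 12.001663148403168 t 15.1167
shift cm [15.76 -0.11 -5.31] turn 0.003 alt 3.145
-0.18 64 [0.013 0.024 0.027]
-0.17 209 [0.012 0.023 0.029]
-0.16 185 [0.015 0.02  0.028]
-0.15 186 [0.013 0.017 0.028]
-0.14 196 [0.011 0.014 0.03 ]
-0.13 157 [0.01  0.022 0.035]
-0.12 997 [0.013 0.055 0.09 ]
-0.11 135 [0.014 0.068 0.1  ]
-0.1 51 [0.012 0.034 0.104]
-0.09 57 [0.01  0.014 0.032]
-0.08 63 [0.011 0.016 0.033]
-0.07 67 [0.013 0.019 0.024]
-0.06 110 [0.016 0.022 0.025]
```

View pics/e.png

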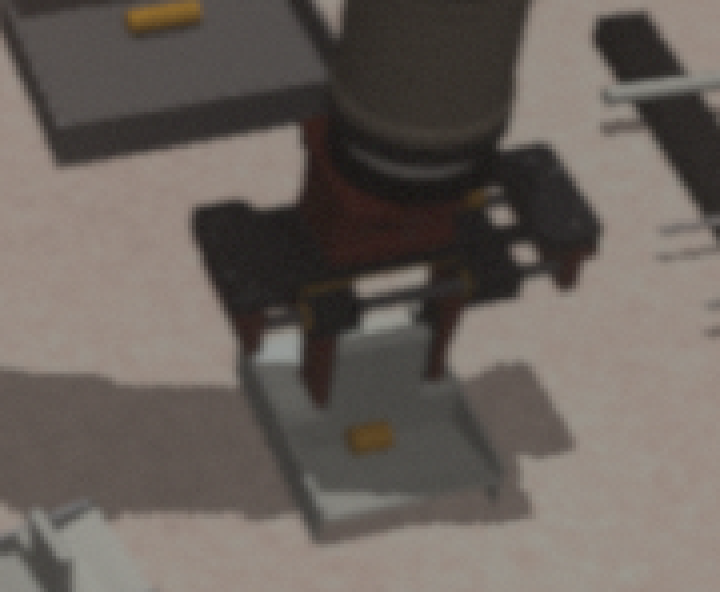

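Call:
{"name": "servo_tool", "arguments": {"steps": [[[0,0,-0.1],0],[[0,0,-0.1],0],[[0,0,-0.1],0],[[0,0,-0.1],0],[[0,0,-0.1],0],[[0,0,-0.1],0],[[0,0,-0.1],0],[[0,0,-0.1],0],[[0,0,-0.1],0],[[0,0,-0.1],0]], "grip": 0}}

```text
time_s: 16.0
position: [0.566, -0.1096, 0.0464]
tcp_rot: [-0.0, 0.712, 0.702, -0.0]
ft_force: [-0.3, 0.5, -0.0]
finger_gap: 0.0874
grasp_force: 0.0
```

Call:
{"name": "servo_tool", "arguments": {"steps": [[[0,0,-0.5],0],[[0,0,-1.5],0],[[0,0,-3],0],[[0,0,-5],0],[[0,0,-7],0],[[0,0,-9],0],[[0,0,-11],0],[[0,0,-12.5],0],[[0,0,-13],0],[[0,0,-13],0]]}}

```text
time_s: 16.83
position: [0.567, -0.1098, 0.1784]
tcp_rot: [0.001, 0.712, 0.702, 0.001]
ft_force: [-0.6, 0.5, -0.1]
finger_gap: 0.0877
grasp_force: 0.0
```

```bash
python3 brass.py
python3 - <<'E'
from h import *;from workcell import r
d=r.get_image("side");P=cloud(d);Q=P.reshape(-1,3)
m=(Q[:,2]>.01)&(Q[:,2]<.1)&(Q[:,0]>.5)&(Q[:,0]<.64)&(Q[:,1]>-.2)&(Q[:,1]<.0)
q=Q[m];print(rect(q[:,:2])[1:],q[:,2].max())
for a in np.arange(-.2,.0,.02):
    s=q[(q[:,1]>=a)&(q[:,1]<a+.02)]
    if len(s)>5:print(round(a,2),len(s),np.percentile(s[:,2],[50,95]).round(3))
E
```

```text
top [240, 188, 7, 22, 123] [0.571 0.233 0.019] [0.042 0.012 0.008]
side [332, 200, 18, 9, 103] [0.573 0.23  0.017] [0.044 0.037 0.023]
side [388, 315, 10, 7, 49] [ 0.562 -0.127  0.023] [0.019 0.012 0.009]
side [500, 380, 37, 43, 842] [ 0.698 -0.372  0.059] [0.041 0.063 0.069]
pos [ 0.5656 -0.1094  0.1762] tooly -0.79 tilt 0.02 gap 0.0873 F [ 0.3 -0.6 -0.9] g 0.0 t 16.9333
shift cm [15.94 -0.08  7.62] turn 0.002 alt 3.143
((0.5670627355575562, -0.11116784811019897), (0.12378024309873581, 0.09830005466938019), 89.92132568359375) 0.0873037999111387
-0.18 271 [0.023 0.034]
-0.16 366 [0.019 0.033]
-0.14 334 [0.015 0.033]
-0.12 880 [0.04  0.084]
-0.1 138 [0.017 0.034]
-0.08 207 [0.018 0.033]
-0.06 189 [0.022 0.029]
```

Everything is level, settled and clear of the robot, so I am handing in.

```bash
python3 -c "
from workcell import r
print(r.sign_off())"
```

```text
the job is handed in; nothing more can be done
None
```

I handed the job in after about 17 s on the robot's clock: the long plug is in the grey tray, and the short plug is still in the dish, which stands upright on the shelf about 0.3 m from the tray's centre. `r.sign_off()` returned no verdict. The moves can't tilt the tool, so I held the tab by its end edges, not its flat faces, and tipped the dish by pushing it against the tray wall.

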